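# Lock the bottle nest of a capping jig and set its counter

### The arm

A 6-joint arm with a two-finger parallel gripper is mounted at the origin on the work surface. World frame = base frame: x ahead of the robot, y to its left, z up, the work surface at z = 0. Lengths are in m, angles in rad, forces in N, time in s.
With the tool pointing down it reaches from about 0.3 to 0.775 m from the base axis. Payload 14.6 kg.
Tool frame: the origin (TCP) lies at the centre of the arm's flange, where the gripper is bolted on; the fingertips stand 199 mm ahead of it and the grasp point (between the pads) lies 180 mm ahead of it; z points along the fingers, y is the line along which they close (so a half turn about z gives the same grasp; the last joint's range is limited). The gripper opens to 94 mm and grips with 3 to 60 N. Pads are 16 mm wide; open, the fingers measure 119 mm over their backs; the gripper's body (75 mm by 177 mm) begins 78 mm behind the grasp point.
Start: joints at [1.086, 0.3, 1.521, -0, 1.321, -0.067], TCP at [0.223, 0.503, 0.405] pointing down, gripper open.
Joint ranges: [-3.03, 3.03], [-0.79, 2.21], [0.23, 2.52], [-1.04, 4.18], [0, 3.07], [-2.55, 2.55]. Speed limits (rad/s): [2.22, 2.22, 2.57, 3.14, 3.14, 3.14].

### API

Orientations are given as [roll, pitch, yaw] about the fixed x, y, z axes, in that order (R = Rz(yaw) Ry(pitch) Rx(roll)).
In Python, from station import ctrl gives the robot as it stands. The module is installed in compiled form; this text tells all that it offers.
- The arm moves only by the tool servo_tool, never from a script. Its argument "motion" is a list of rows, each a list of 5 numbers: the closure, from 0 (fully open) to 1 (shut), then the shift along the world's x, y, z in cm, then the turn about the world's z in degrees. A call has 1 to 20 rows; each row is the pose to reach, as a shift and turn from the pose commanded when the call began; what a row does not reach only later rows make up. A row lasts 1/8 s, in which the tool goes at most 62.5 mm and 10.7 degrees, less where a joint would pass 70% of its speed; a pose out of reach is approached as far as the arm can. A call with a gripper value outside its range is refused whole. The fingers move at their own pace and stop on an object; "squeeze" is the grip in N (left out, the last holds). Time passes only in rows, so rows that repeat a pose let the fingers close. It gives the time, the measured TCP pose, the force, the opening and the grip force at its end, in the units of the state.
- ctrl.get_obs(): the state, without advancing time (a new reading comes with each control period).
- ctrl.camera(name): name is "scene" or "top"; returns a dict with "image" (420x560x3 uint8, red, green, blue), "fx", "fy", "cx", "cy" (pixels), "dist" ([k1, k2, p1, p2, k3] as OpenCV has them; the pictures are not rectified), "camera_from_world" (4x4, takes a point from world to camera coordinates). Camera axes: x right, y up, looking along -z (the intrinsics and any distortion apply to the point x, -y, -z); pixel columns grow to the right and rows downward; lengths in m; the calibration is good to about 2 mm. A picture is of the moment at which its call begins. There is no depth.
- ctrl.hand_in(): hands the job in; it is judged then, once.
The state is a dict: "time_s": time; "qpos": joint angles; "joint_vel": joint speeds; "tau": joint torques, N m; "ee_pos": TCP position; "eef_rot": TCP orientation; "force": force on the tool from outside, world axes, zero at the start; "moment": the same for the moment, N m; "grip_width": finger opening in m; "grip_force": force on a finger pad.
Only numpy, scipy, OpenCV 4.12 (cv2) and the standard library are available. Lean on these libraries where they do the work, as an engineer would, in place of code of your own. Each camera call takes 0.05 s, during which the arm holds its last target. There are 200 camera calls.

### The job

Get the capping jig ready for the next batch: push the bottle nest all the way in to its stop, then slide the dark pin block along the slot in the white cover until its pin drops into the hole hidden underneath, and press the pin fully home, head down on the block. After that, roll the thumbwheel of the grey counter to 4, and leave the bottle and the two loose caps where they stand.

Things in the scene. Friction and masses are not known exactly. Their poses are not given: they have to be found in the camera images.
- jig: Fixed capping jig: aluminium base plate 245 x 230 x 12 mm, white housing on its far half. Origin on the bench (plate from -130 to +115 mm in x, +-115 mm in y); x = direction in which the nest is pushed in, y = direction in which the pin block slides, z up. The housing's flat cover spans x +4 to +115 mm, y +-105 mm, its top 46 mm above the bench.
- slot_mid (a point): Middle of the slot in the cover's top, 46 mm above the bench. The slot runs along the jig's y, closed from view by soft rubber lips (no resistance). Hidden below, 36 mm above the bench, is the flat top of the nest's index bar with one 15 mm hole: under the slot only when the nest is home, then 27 to 71 mm along the block's travel, different each time.
- nest (a joint): White bottle nest, a carriage 190 mm wide in front of the housing, with two grey cups holding caps (tops 74 mm above the bench). Value in m: travel along the jig's +x, home at its stop at 0.045; starts 25 to 45 mm short. Moves with about 3 N and stays where it is left.
- nest_push (a point): Middle of the near (-x) face of the upright rib on the nest, 60 mm above the bench; rib 44 mm wide (y), 12 mm thick, top at 70 mm; the nest's deck below is 36 mm above the bench and reaches 34 mm in front of this face. The cups begin 37 mm either side of the rib's middle. Push here towards the jig's +x.
- shuttle (a joint): Dark steel pin block 46 x 46 x 26 mm on the cover over the slot, captive, with the pin in its upright bore. Value in m: travel along the jig's +y, 0 (start) to 0.080. Slides with about 2 N; once the pin has dropped into the hole it locks and pushing meets a firm stop. Push slowly (about 30 mm/s) so that the pin does not skip the hole.
- shuttle_push (a point): Middle of the pin block's -y face, 59 mm above the bench (block from 46 to 72 mm above the bench). Push here towards the jig's +y.
- shuttle_bore (a point): Middle of the top face of the pin block, on the axis of its bore (13 mm), 72 mm above the bench.
- pin: Loose oiled steel pin in the block's bore: shank 12 mm, 52 mm long, tip tapered, domed head 24 mm wide, 8 mm high. Origin at the centre of its lower tip, z up to the head. Tip 36 mm above the bench while riding on the hidden bar; drops 8 mm into the hole by its weight (to 28 mm; only 3 mm if the block is shoved hard); pressed with 5 to 12 N it goes 8 mm further and stays, home with its head on the block (20 mm).
- pin_head (a point): Centre of the top of the pin's head, 60 mm from the tip: 96 mm above the bench at the start, 88 mm when dropped, 80 mm when home.
- counter: Fixed grey batch counter box, 100 (x) x 85 (y) x 55 mm, with a numbered thumbwheel standing out of its top. Origin on the bench under its middle; the wheel's axle is parallel to its y.
- wheel_crown (a point): Highest point of the thumbwheel's rim, 71 mm above the bench, 16 mm above the box top. The number here, between the two black index lines on the low cheeks, is the one that is set.
- wheel (a joint): White thumbwheel, radius 26 mm, 22 mm wide, black numbers 0 to 9 round its rim. Value in rad: number n is at the crown at n x 0.628 (4 at 2.513); grows as the top of the rim is dragged to the counter's +x. Turns with about 1.2 N at the rim (a fingertip pressed on with 4 to 8 N drags it), stays where left, no clicks. Starts between 0.2 and 1.4.
- spray_bottle: Bystander: loose amber bottle with white top, 38 mm wide, 130 mm tall. Origin at the centre of its underside.
- cap_a: Bystander: loose white cap, 38 mm wide, 45 mm tall, left (+y) of the jig. Origin at the centre of its underside.
- cap_b: Bystander: loose white cap like the other, beyond the counter. Origin at the centre of its underside.

How it is judged:
By the outcome, as a careful person would: the job done as asked, in the order asked, and still so for the second after the job is handed in, with the robot touching nothing.
It also fails if it takes over 51 s, if anything falls off the work surface, if the arm or the gripper's body presses on something with over 40 N, if the wrist force passes 120 N, or if a joint passes its speed limit or range.

## Working session

There is one attempt and no reset: what is moved stays moved. The work goes in short steps, Python scripts to look and compute and a tool call to move; the robot and the scene stay as the last step left them, time stands still between calls to the robot, and variables do not carry over. Pictures are saved under pics/ and viewed, at most 10 in all, crops included, and the job is handed in when it is done.

Besides the shell and the picture viewer there is one more tool, called as name(argument=value, ...) on one line, values as JSON. servo_tool: Moves the arm, as the interface text tells. Its arguments: {"type":"object","properties":{"motion":{"type":"array","items":{"type":"array","items":{"type":"number"}}},"squeeze":{"type":"number"}},"required":["motion"]}

```bash
mkdir -p pics; cat > h.py <<'E'
import numpy as np, cv2
from station import ctrl
def cam(n):
    c=ctrl.camera(n); c['K']=np.array([[c['fx'],0,c['cx']],[0,c['fy'],c['cy']],[0,0,1.]]); c['d']=np.array(c['dist'],float); c['T']=np.array(c['camera_from_world']); return c
def save(c,f,crop=None,s=1):
    im=c['image'][:,:,::-1]
    if crop: im=im[crop[1]:crop[3],crop[0]:crop[2]]
    cv2.imwrite('pics/'+f,cv2.resize(im,None,fx=s,fy=s,interpolation=cv2.INTER_CUBIC))
def ray(c,uv):
    p=cv2.undistortPoints(np.array(uv,float).reshape(-1,1,2),c['K'],c['d']).reshape(-1,2)
    d=np.c_[p[:,0],-p[:,1],-np.ones(len(p))]; R=c['T'][:3,:3]
    return -R.T@c['T'][:3,3], d@R
def onz(c,uv,z):
    o,d=ray(c,uv); return o+d*((z-o[2])/d[:,2])[:,None]
def proj(c,P):
    q=np.atleast_2d(P)@c['T'][:3,:3].T+c['T'][:3,3]; q=q*[1,-1,-1]
    return cv2.projectPoints(q,np.zeros(3),np.zeros(3),c['K'],c['d'])[0].reshape(-1,2)
E
python3 - <<'E'
from h import *
for n in('top','scene'):
    c=cam(n); save(c,n+'1.png',s=1.42); print(n,-c['T'][:3,:3].T@c['T'][:3,3],c['fx'],c['dist'])
print(ctrl.get_obs())
E
```

```text
top [0.45632266 0.03905293 1.41277426] 533.3491084015723 [0.01495643 0.         0.         0.         0.        ]
scene [1.04395265 0.1427889  0.83035621] 461.02884333848925 [-0.11246438  0.          0.          0.          0.        ]
{'time_s': 0.1, 'qpos': array([ 1.08639638e+00,  3.00439298e-01,  1.52152495e+00,  3.61119016e-05,
        1.32071625e+00, -6.66177182e-02]), 'joint_vel': array([ 0.00104938, -0.00049627, -0.0029074 , -0.00026588, -0.0013109 ,
        0.00103261]), 'tau': array([ 1.97984897e-03, -5.32648802e+01, -3.53281760e+01,  7.09758047e-02,
        2.35779444e-02, -5.18632373e-05]), 'ee_pos': array([0.22315061, 0.50266694, 0.40412741]), 'eef_rot': array([-3.14050955e+00, -1.07317503e-04,  2.72380141e+00]), 'force': array([-0.210151  , -0.67128817, -1.00196212]), 'moment': array([-0.02480588,  0.01366367, -0.03240591]), 'grip_force': 0.0, 'grip_width': 0.09389823255847145}
```

View pics/top1.png

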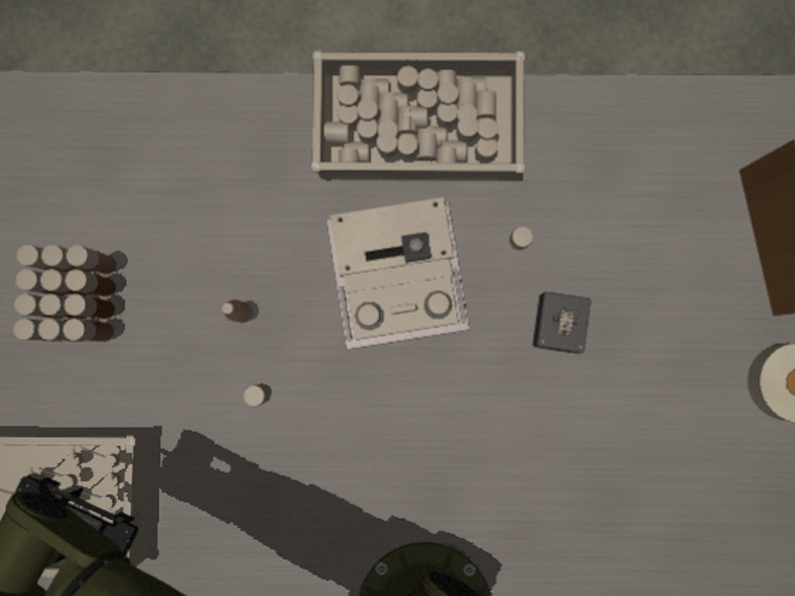

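View pics/scene1.png

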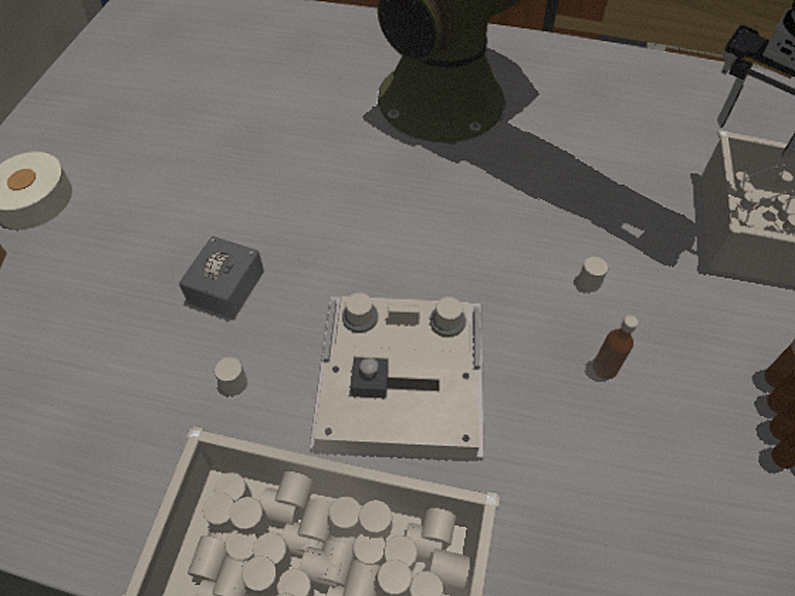

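The top view shows the jig (yaw about +9°) with the block at (416,246), the rib at (404,308), and the counter at (563,322), all in 1.42x pixels. The bottle is at (237,310) and the caps are at (254,396) and (521,237). I'll take a closer crop and measure.

```bash
python3 - <<'E'
from h import *
c=cam('top'); save(c,'top2.png',(225,135,425,255),4)
s=cam('scene'); save(s,'scene2.png',(120,160,345,325),3.5)
def masks(c,lab):
    hsv=cv2.cvtColor(c['image'],cv2.COLOR_RGB2HSV); g=c['image'].max(2)
    m=((g<75)).astype(np.uint8)
    n,l,st,ce=cv2.connectedComponentsWithStats(m)
    for i in range(1,n):
        if 100<st[i,4]<3000: 
            r=cv2.minAreaRect(np.argwhere(l==i)[:,::-1].astype(np.float32)); print(lab,st[i],ce[i].round(1),np.round(r[0],1),np.round(r[1],1),round(r[2],1))
masks(c,'top'); masks(s,'scene')
E
```

```text
top [ 226   43  137   72 1540] [288.6  56.7] [294.   78.5] [ 71. 136.] 90.0
top [267 103  28  11 119] [281.3 109. ] [280.8 108.7] [ 9.6 27.1] 86.2
top [224 120 144   7 825] [295.4 123. ] [295.5 123. ] [  6. 143.] 90.0
top [257 164  47  21 409] [284.3 175.7] [279.7 175.8] [18.1 45.5] 81.3
top [  21  175   69   65 2145] [ 63.5 207.3] [ 55. 207.] [64. 68.] 90.0
top [375 206  34  43 205] [383.  230.5] [384.6 233.2] [48.5 25.6] 58.6
top [163 212  19  15 200] [172.5 218.2] [172. 219.] [14. 18.] 90.0
top [528 242  25  32 161] [536.2 254.4] [537.1 254.5] [10.7 37.4] 34.1
top [ 53 317  12  22 139] [ 59.2 327.6] [ 58.5 327.5] [21. 11.] 90.0
scene [  0   0  33  42 622] [12.1 15.5] [16.  20.5] [41. 32.] 90.0
scene [ 57   0  20  16 165] [64.9  4.9] [66.5  7.5] [15. 19.] 90.0
scene [ 33  17  21  22 118] [42.4 27. ] [41.5 26. ] [16.3 20.5] 45.0
scene [532 139  28  26 159] [548.2 150.1] [548.5 150. ] [32.4 14.8] 36.5
scene [127 177  59  49 896] [158.3 207.1] [159.9 205.6] [37.1 61.7] 67.8
scene [413 227  32  42 585] [429.3 250.6] [430.9 248.9] [20.5 44.9] 36.4
scene [ 530  239   30   96 2000] [547.4 290.2] [544.5 286.5] [95. 29.] 90.0
scene [246 252  63  29 836] [269.7 268.5] [277.3 266.5] [62.  27.8] 2.9
scene [ 97 311  55 109 466] [121.7 363.1] [124.9 367.6] [ 17.7 116.6] 23.6
scene [  0 402  55  18 511] [ 18.  413.4] [ 27.  410.5] [54. 17.] 0.0
```

View pics/top2.png

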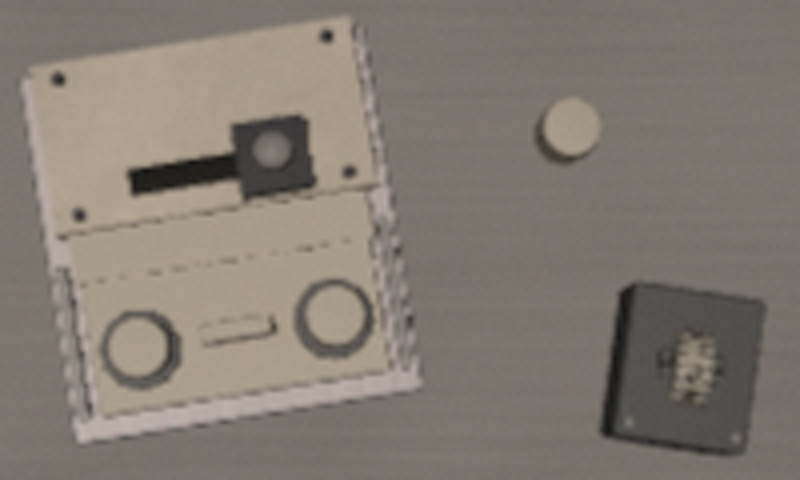

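View pics/scene2.png

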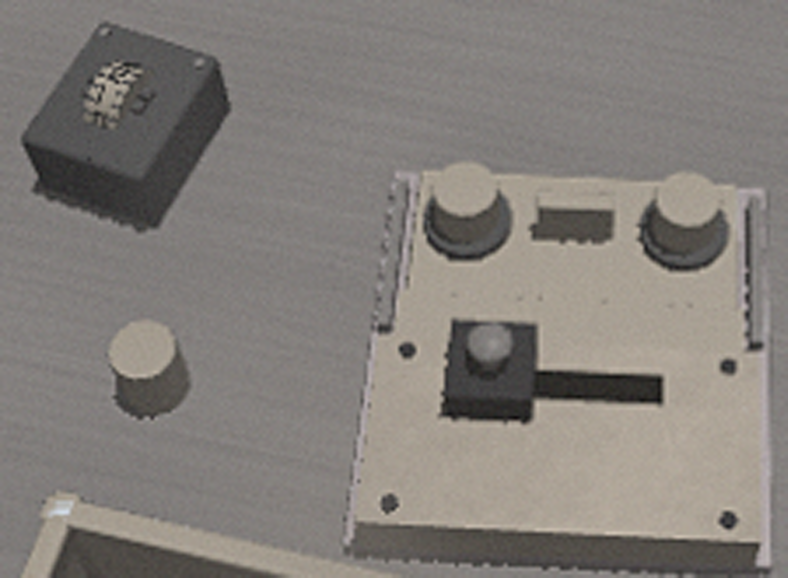

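Cover corners in top2 are (28,68), (352,17), (374,185) and (60,238). The plate's near corners are (78,441) and (421,385), the rib spans (200–275, 317–345), and the counter top corners are (635,285), (765,302), (742,455) and (615,437). Next I convert these to world coordinates.

```bash
python3 - <<'E'
from h import *
c=cam('top'); s=cam('scene')
t=lambda p:np.array(p,float)/4-.375+[225,135]
u=lambda p:np.array(p,float)/3.5-.36+[120,160]
def fit(L,W):
    L,W=np.array(L)[:,:2],np.array(W)[:,:2]; l,w=L-L.mean(0),W-W.mean(0)
    a=np.arctan2((l[:,0]*w[:,1]-l[:,1]*w[:,0]).sum(),(l*w).sum()); R=np.array([[np.cos(a),-np.sin(a)],[np.sin(a),np.cos(a)]])
    o=W.mean(0)-R@L.mean(0); print('yaw',np.degrees(a).round(2),'o',o.round(4),'res mm',((W-(L@R.T+o))*1e3).round(1).tolist()); return R,o
Lc=[(.115,.105),(.115,-.105),(.004,-.105),(.004,.105)]
W=np.r_[onz(c,t([(28,68),(352,17),(374,185),(60,238)]),.046),onz(c,t([(78,441),(421,385)]),.012)]
R,o=fit(Lc+[(-.13,.115),(-.13,-.115)],W)
# scene: cover far edge corners are nearest the scene camera
W2=onz(s,u([(765,543),(358,522)]),.046); print('scene cover far corners in jig',((W2[:,:2]-o)@R*1e3).round(1))
J=lambda P:((P[:,:2]-o)@R*1e3).round(1)
print('pin head top/scene',J(onz(c,t([(273,150)]),.092)),J(onz(s,u([(490,343)]),.092)))
print('block top corners',J(onz(c,t([(232,125),(303,116),(314,186),(243,200)]),.072)),J(onz(s,u([(452,320),(537,322),(534,398),(446,398)]),.072)))
print('rib',J(onz(c,t([(200,325),(270,317),(275,333),(205,345)]),.07)),'scene',J(onz(s,u([(538,193),(612,195),(613,209),(537,208)]),.07)))
print('nest deck front',J(onz(c,t([(100,417),(388,372)]),.036)))
L2=[(.05,.0425),(.05,-.0425),(-.05,-.0425),(-.05,.0425)]
Rc,oc=fit(L2,onz(c,t([(635,285),(765,302),(742,455),(615,437)]),.055))
fit(L2,onz(s,u([(143,178),(26,140),(104,25),(217,62)]),.055)[[0,1,2,3]])
K=lambda P:((P[:,:2]-oc)@Rc*1e3).round(1)
print('wheel',K(onz(c,t([(693,366)]),.069)),K(onz(s,u([(113,93)]),.067)))
# wheel closeups, averaged
acc=[sum(cam(n)['image'].astype(float) for _ in range(8))/8 for n in('top','scene')]
a=acc[0][213:240,383:413]; b=acc[1][172:202,138:168]
f=lambda i:cv2.resize(np.clip((i-40)*1.6,0,255).astype(np.uint8)[:,:,::-1],(390,390),interpolation=cv2.INTER_CUBIC)
cv2.imwrite('pics/wheel1.png',np.hstack([f(a),f(b)]))
E
```

```text
yaw 9.66 o [0.6207 0.054 ] res mm [[-0.4, 1.1], [-0.9, -1.8], [-1.1, 2.3], [-1.7, -2.5], [2.1, -0.6], [1.9, 1.4]]
scene cover far corners in jig [[ 115.5  109.1]
 [ 115.3 -100.8]]
pin head top/scene [[ 29.5 -40.1]] [[ 31.6 -37.5]]
block top corners [[ 52.4 -17.8]
 [ 50.8 -63.2]
 [  5.6 -62.8]
 [  4.  -17. ]] [[  7.9 -60.4]
 [  6.5 -14.7]
 [ 51.9 -13.5]
 [ 54.5 -59.3]]
rib [[-69.7  22.5]
 [-71.8 -21.9]
 [-82.3 -23.4]
 [-82.7  21.4]] scene [[-78.2 -19.4]
 [-79.2  22.6]
 [-69.8  23.5]
 [-68.  -19.3]]
nest deck front [[-115.7   95.9]
 [-116.8  -92.2]]
yaw -8.02 o [ 0.5232 -0.2461] res mm [[-1.8, -1.2], [-0.2, 0.6], [1.6, 2.3], [0.4, -1.8]]
yaw -7.83 o [ 0.5273 -0.2416] res mm [[-3.8, -2.0], [-2.2, 3.0], [2.7, 1.6], [3.4, -2.6]]
wheel [[1.5 0.8]] [[8.2 4.1]]
```

View pics/wheel1.png

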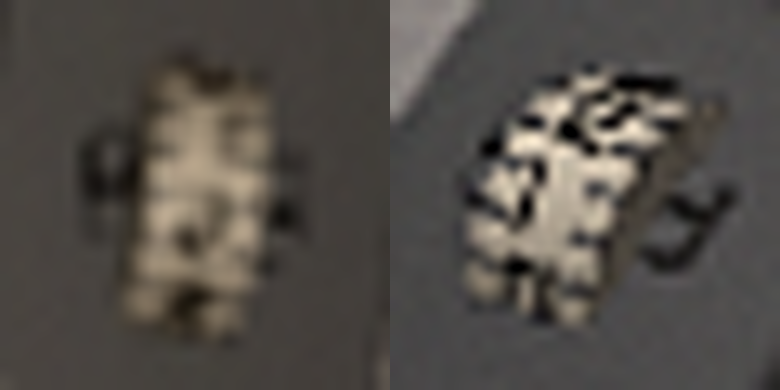

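The two views agree within about 3 mm. The jig is at (0.622, 0.055) with yaw 9.66°, the rib face at jig x ≈ -81, the block centre at jig (29,-39), and the counter at (0.525,-0.244) with yaw -8°. Moving to in front of the rib.

servo_tool(motion=[[1, 29.2, -46.5, 0, -56.4], [1, 29.2, -46.5, 0, -56.4], [1, 29.2, -46.5, 0, -56.4], [1, 29.2, -46.5, 0, -56.4], [1, 29.2, -46.5, 0, -56.4], [1, 29.2, -46.5, 0, -56.4], [1, 29.2, -46.5, 0, -56.4], [1, 29.2, -46.5, 0, -56.4], [1, 29.2, -46.5, 0, -56.4], [1, 29.2, -46.5, 0, -56.4], [1, 29.2, -46.5, 0, -56.4], [1, 29.2, -46.5, -10, -56.4], [1, 29.2, -46.5, -10, -56.4]], squeeze=20)

```text
time_s: 2.72
ee_pos: [0.5142, 0.039, 0.3027]
eef_rot: [-3.14, -0.0, 1.741]
force: [1.0, 1.0, 0.5]
grip_width: 0.0002
grip_force: 0.0
```

servo_tool(motion=[[1, 0, 0, -5.6, 0], [1, 0, 0, -5.6, 0], [1, 1, 0.17, -5.6, 0], [1, 1.7, 0.29, -5.6, 0], [1, 2.4, 0.41, -5.6, 0], [1, 3.0, 0.51, -5.6, 0], [1, 3.5, 0.6, -5.6, 0], [1, 3.8, 0.65, -5.6, 0]])

```text
time_s: 3.72
ee_pos: [0.5534, 0.0442, 0.2487]
eef_rot: [-3.142, 0.0, 1.739]
force: [-4.2, -0.5, 3.0]
grip_width: 0.0005
grip_force: 1.5
```

servo_tool(motion=[[1, 0.4, 0.07, 0, 0], [1, 0.8, 0.14, 0, 0]])

```text
time_s: 3.98
ee_pos: [0.5614, 0.0455, 0.2486]
eef_rot: [-3.141, 0.0, 1.739]
force: [-1.8, -2.0, 2.2]
grip_width: 0.0004
grip_force: 1.5
```

servo_tool(motion=[[1, 0.3, 0.05, 0, 0], [1, 0.6, 0.1, 0, 0]])

```text
time_s: 4.22
ee_pos: [0.5667, 0.0465, 0.2486]
eef_rot: [-3.138, -0.0, 1.739]
force: [-27.6, -7.0, 19.6]
grip_width: 0.0003
grip_force: 14.3
```

servo_tool(motion=[[1, 0.3, 0.05, 0, 0], [1, 0.6, 0.1, 0, 0]])

```text
time_s: 4.47
ee_pos: [0.5699, 0.0469, 0.2485]
eef_rot: [-3.122, -0.001, 1.74]
force: [-78.0, -15.4, 57.1]
grip_width: 0.0003
grip_force: 41.0
```

The nest met a firm stop. I'll back off, lift, and move to the block's -y side.

servo_tool(motion=[[1, -1.5, -0.25, 0, 0], [1, -2, -0.35, 4, 0], [1, -2, -0.35, 9, 0], [1, 4, -4, 9, 0], [1, 9, -6.9, 9, 0], [1, 9, -6.9, 9, 0], [1, 9, -6.9, 9, 0], [1, 9, -6.9, 4, 0], [1, 9, -6.9, 0.8, 0], [1, 9, -6.9, 0.8, 0]])

```text
time_s: 5.72
ee_pos: [0.6622, -0.0205, 0.2552]
eef_rot: [-3.138, -0.001, 1.74]
force: [0.5, -0.4, 0.4]
grip_width: 0.0006
grip_force: 0.0
```

```bash
python3 - <<'E'
from h import *
s=cam('scene'); save(s,'scene3.png',(200,160,380,325),3.5)
E
```

```text
(no output)
```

View pics/scene3.png

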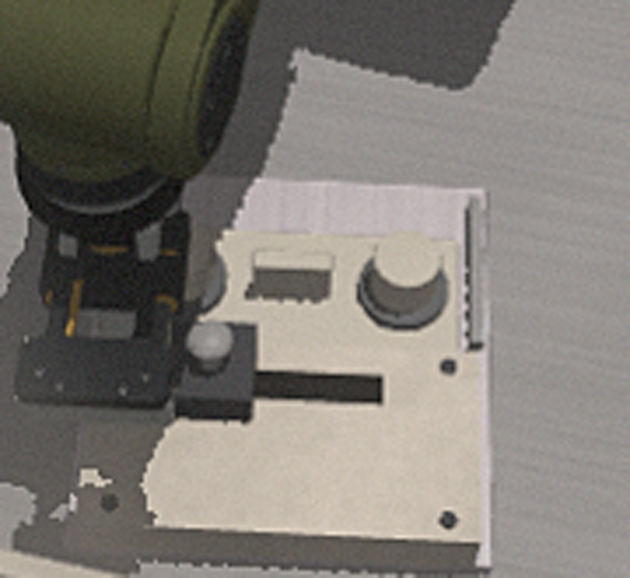

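The nest is home, the gap at the housing is closed, and the shut fingers are beside the block's -y face. Pushing slowly.

servo_tool(motion=[[1, -0.06, 0.37, 0, 0], [1, -0.13, 0.74, 0, 0], [1, -0.19, 1.11, 0, 0], [1, -0.25, 1.48, 0, 0], [1, -0.31, 1.84, 0, 0], [1, -0.38, 2.21, 0, 0], [1, -0.44, 2.58, 0, 0], [1, -0.5, 2.95, 0, 0], [1, -0.57, 3.32, 0, 0]])

```text
time_s: 6.9
ee_pos: [0.6574, 0.012, 0.2566]
eef_rot: [3.141, 0.0, 1.739]
force: [0.9, -2.6, 0.6]
grip_width: 0.0003
grip_force: 1.0
```

servo_tool(motion=[[1, -0.04, 0.25, 0, 0], [1, -0.08, 0.5, 0, 0]])

```text
time_s: 7.15
ee_pos: [0.6566, 0.0169, 0.2566]
eef_rot: [-3.142, 0.0, 1.739]
force: [0.8, -1.7, 0.8]
grip_width: 0.0004
grip_force: 1.0
```

servo_tool(motion=[[1, -0.04, 0.25, 0, 0], [1, -0.08, 0.5, 0, 0]])

```text
time_s: 7.4
ee_pos: [0.6558, 0.0219, 0.2566]
eef_rot: [-3.141, -0.0, 1.739]
force: [0.3, -2.5, 1.4]
grip_width: 0.0004
grip_force: 1.0
```

servo_tool(motion=[[1, -0.04, 0.25, 0, 0], [1, -0.08, 0.5, 0, 0]])

```text
time_s: 7.65
ee_pos: [0.655, 0.0269, 0.2566]
eef_rot: [-3.141, 0.0, 1.739]
force: [0.3, -1.8, 1.3]
grip_width: 0.0004
grip_force: 1.0
```

servo_tool(motion=[[1, -0.04, 0.25, 0, 0], [1, -0.08, 0.5, 0, 0]])

```text
time_s: 7.9
ee_pos: [0.6542, 0.0319, 0.2566]
eef_rot: [-3.141, -0.0, 1.739]
force: [0.2, -1.6, 1.3]
grip_width: 0.0004
grip_force: 1.0
```

servo_tool(motion=[[1, -0.04, 0.25, 0, 0], [1, -0.08, 0.5, 0, 0]])

```text
time_s: 8.15
ee_pos: [0.6534, 0.037, 0.2565]
eef_rot: [-3.141, -0.0, 1.739]
force: [-0.8, -2.4, 0.7]
grip_width: 0.0002
grip_force: 1.0
```

servo_tool(motion=[[1, -0.04, 0.25, 0, 0], [1, -0.08, 0.5, 0, 0]])

```text
time_s: 8.4
ee_pos: [0.6526, 0.042, 0.2565]
eef_rot: [-3.141, -0.0, 1.739]
force: [-1.8, -2.2, -0.2]
grip_width: 0.0004
grip_force: 0.9
```

servo_tool(motion=[[1, -0.04, 0.25, 0, 0], [1, -0.08, 0.5, 0, 0]])

```text
time_s: 8.65
ee_pos: [0.6518, 0.047, 0.2566]
eef_rot: [-3.141, -0.0, 1.739]
force: [-0.6, -1.6, -0.7]
grip_width: 0.0005
grip_force: 0.8
```

servo_tool(motion=[[1, -0.04, 0.25, 0, 0], [1, -0.08, 0.5, 0, 0]])

```text
time_s: 8.9
ee_pos: [0.651, 0.0519, 0.2566]
eef_rot: [-3.141, 0.0, 1.739]
force: [-0.4, -6.4, -0.7]
grip_width: 0.0003
grip_force: 3.4
```

servo_tool(motion=[[1, -0.03, 0.18, 0, 0], [1, -0.03, 0.18, 0, 0]])

```text
time_s: 9.15
ee_pos: [0.6509, 0.0527, 0.2566]
eef_rot: [-3.142, 0.002, 1.739]
force: [-0.1, -9.5, -1.1]
grip_width: 0.0002
grip_force: 4.9
```

```bash
python3 - <<'E'
from h import *
s=cam('scene'); save(s,'scene4.png',(200,160,380,325),3.5)
E
```

```text
(no output)
```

View pics/scene4.png

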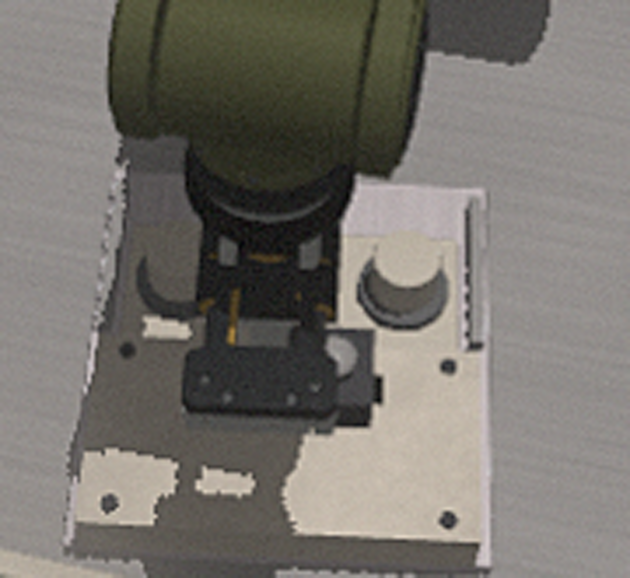

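The block advanced about 64 mm and stopped firmly, with the head at (342,355) in scene4. I'll back off and go over the pin. The contact height will tell whether it dropped.

servo_tool(motion=[[1, 0.2, -1, 0, 0], [1, 0.34, -2, 0, 0], [1, 0.34, -2, 5, 0], [1, 0.34, -2, 6, 0], [1, -0.5, 2.95, 6, 0], [1, -0.5, 2.95, 6, 0], [1, -0.5, 2.95, 4.2, 0], [1, -0.5, 2.95, 3.6, 0], [1, -0.5, 2.95, 3.6, 0]])

```text
time_s: 10.32
ee_pos: [0.6458, 0.0823, 0.2915]
eef_rot: [-3.14, -0.0, 1.739]
force: [-0.2, 0.3, 0.4]
grip_width: 0.0006
grip_force: 0.0
```

servo_tool(motion=[[1, 0, 0, -0.3, 0], [1, 0, 0, -0.4, 0], [1, 0, 0, -0.4, 0]])

```text
time_s: 10.7
ee_pos: [0.6458, 0.0831, 0.2888]
eef_rot: [3.141, -0.0, 1.739]
force: [0.9, -0.6, 0.1]
grip_width: 0.0004
grip_force: 0.0
```

Nothing touched at tip height 90 mm, so the pin has dropped. Pressing it home.

servo_tool(motion=[[1, 0, 0, -0.3, 0], [1, 0, 0, -0.5, 0], [1, 0, 0, -0.5, 0]])

```text
time_s: 11.08
ee_pos: [0.6459, 0.083, 0.2839]
eef_rot: [3.141, 0.0, 1.739]
force: [0.8, -1.3, 3.4]
grip_width: 0.0004
grip_force: 1.7
```

servo_tool(motion=[[1, 0, 0, -0.25, 0], [1, 0, 0, -0.5, 0], [1, 0, 0, -0.5, 0]])

```text
time_s: 11.45
ee_pos: [0.646, 0.0829, 0.2797]
eef_rot: [3.14, 0.001, 1.739]
force: [-0.5, -2.9, 9.7]
grip_width: 0.0003
grip_force: 5.0
```

servo_tool(motion=[[1, 0, 0, -0.2, 0], [1, 0, 0, -0.2, 0]])

```text
time_s: 11.7
ee_pos: [0.6461, 0.0827, 0.2794]
eef_rot: [3.138, 0.001, 1.739]
force: [-3.8, -4.1, 21.9]
grip_width: 0.0006
grip_force: 10.8
```

Home: the head went firm at the height expected (80 mm). I'll lift off and unroll the wheel rim from both cameras by ray casting so the digits can be read.

servo_tool(motion=[[1, 0, 0, 3, 0], [1, 0, 0, 6, 0], [1, 0, 0, 6, -8]])

```text
time_s: 12.08
ee_pos: [0.6459, 0.0832, 0.3389]
eef_rot: [3.138, -0.0, 1.597]
force: [-0.2, -0.1, -0.2]
grip_width: 0.0004
grip_force: 0.0
```

```bash
cat > wh.py <<'E'
from h import *
a=np.radians(-8); Rc=np.array([[np.cos(a),-np.sin(a)],[np.sin(a),np.cos(a)]])
O=np.array([.5250,-.2450])
def unroll(n,k=6,off=(0,0)):
    c=cam(n); im=sum([c['image'].astype(np.float32)]+[cam(n)['image'].astype(np.float32) for _ in range(k-1)])/k
    th=np.radians(np.linspace(75,-75,300)); y=np.linspace(.017,-.017,150)   # rows: +x side on top
    T,Y=np.meshgrid(th,y,indexing='ij'); r=np.where(abs(Y)<.0125,.026,.026)
    L=np.stack([r*np.sin(T)+off[0],Y+off[1]],-1)@Rc.T+O; P=np.dstack([L,.045+r*np.cos(T)]).reshape(-1,3)
    uv=proj(c,P).astype(np.float32).reshape(300,150,2)
    return cv2.remap(im,uv[...,0],uv[...,1],cv2.INTER_CUBIC), im
E
python3 - <<'E'
from wh import *
us,ims=unroll('scene'); ut,imt=unroll('top')
st=lambda i:np.clip((i-35)*1.7,0,255).astype(np.uint8)[:,:,::-1]
z=lambda i:cv2.resize(st(i),(300,600),interpolation=cv2.INTER_CUBIC)
panel=np.hstack([z(us),np.flip(z(us),(0,1))])
sm=cv2.resize(st(ims[260:310,290:330] if 0 else ims[255:295,235:315]),(200,100))
tt=z(ut)[:, :200]; tt=cv2.resize(st(ut),(200,400)); right=np.vstack([tt,cv2.resize(st(ims[240:300,235:335]),(200,200))])
cv2.imwrite('pics/unroll1.png',np.hstack([panel,right]))
E
```

```text
(no output)
```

View pics/unroll1.png

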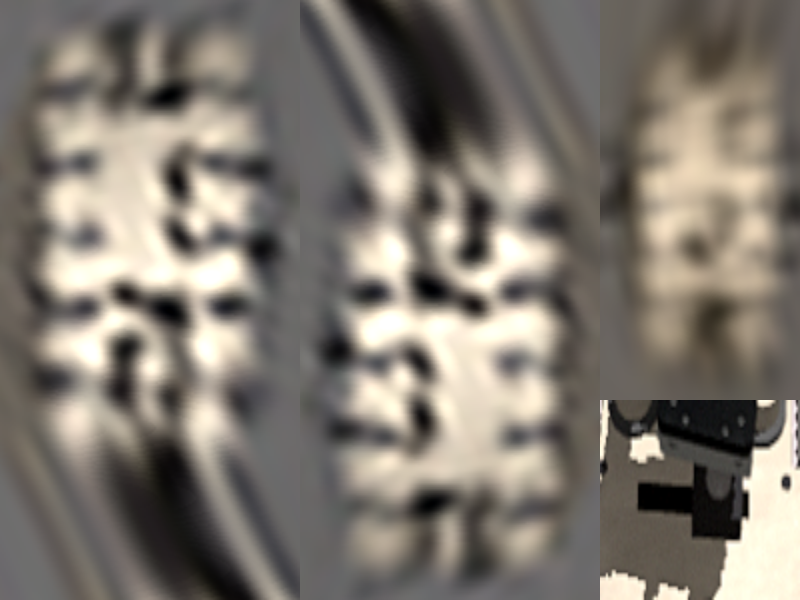

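Reading panel 1 (robot side): "0" at rows 10–100, "1" at 150–250, and "2" at 300–400. The centres are about 60°, 24° and -12° from the crown, so the wheel is near 1.05 rad. It needs about +1.46 rad, or 38 mm of rim travel. I'll do two strokes toward the counter's +x, moving over the wheel first.

servo_tool(motion=[[1, -13, -32.7, 0, -9.7], [1, -13, -32.7, 0, -9.7], [1, -13, -32.7, 0, -9.7], [1, -13, -32.7, 0, -9.7], [1, -13, -32.7, 0, -9.7], [1, -13, -32.7, 0, -9.7], [1, -13, -32.7, 0, -9.7], [1, -13, -32.7, -5, -9.7], [1, -13, -32.7, -6.5, -9.7], [1, -13, -32.7, -6.5, -9.7]])

```text
time_s: 13.92
ee_pos: [0.5162, -0.2432, 0.2716]
eef_rot: [-3.141, -0.0, 1.432]
force: [0.5, -0.7, -0.6]
grip_width: 0.0006
grip_force: 0.0
```

servo_tool(motion=[[1, 0, 0, -0.35, 0], [1, 0, 0, -0.35, 0]])

```text
time_s: 14.18
ee_pos: [0.5163, -0.2436, 0.2698]
eef_rot: [3.139, 0.0, 1.431]
force: [-1.8, 3.3, 9.0]
grip_width: 0.0004
grip_force: 4.6
```

servo_tool(motion=[[1, 0, 0, 0.04, 0], [1, 0.3, -0.04, 0.04, 0], [1, 0.6, -0.08, 0.04, 0], [1, 0.9, -0.12, 0.04, 0], [1, 1.2, -0.17, 0.04, 0], [1, 1.5, -0.21, 0.04, 0]])

```text
time_s: 14.92
ee_pos: [0.5313, -0.2458, 0.2697]
eef_rot: [3.14, 0.001, 1.431]
force: [-0.8, 0.8, 2.9]
grip_width: 0.0005
grip_force: 1.5
```

servo_tool(motion=[[1, 0.2, -0.03, 0, 0], [1, 0.38, -0.05, 0, 0], [1, 0.38, -0.05, 0, 0]])

```text
time_s: 15.3
ee_pos: [0.5347, -0.2465, 0.2687]
eef_rot: [3.141, 0.0, 1.431]
force: [1.6, 1.5, 4.7]
grip_width: 0.0004
grip_force: 2.0
```

servo_tool(motion=[[1, 0, 0, 1.5, 0], [1, -1.88, 0.26, 1.5, 0], [1, -1.88, 0.26, 0.2, 0], [1, -1.88, 0.26, -0.05, 0], [1, -1.88, 0.26, -0.05, 0]])

```text
time_s: 15.92
ee_pos: [0.5165, -0.2442, 0.2696]
eef_rot: [3.14, 0.001, 1.431]
force: [-4.5, 2.5, 21.2]
grip_width: 0.0007
grip_force: 10.3
```

servo_tool(motion=[[1, 0.3, -0.04, 0, 0], [1, 0.6, -0.08, 0, 0], [1, 0.9, -0.12, 0, 0], [1, 1.2, -0.17, 0, 0], [1, 1.5, -0.21, 0, 0], [1, 1.7, -0.24, 0, 0], [1, 1.7, -0.24, 0, 0]])

```text
time_s: 16.8
ee_pos: [0.5337, -0.2466, 0.2687]
eef_rot: [3.139, 0.001, 1.43]
force: [2.5, -1.5, 7.6]
grip_width: 0.0003
grip_force: 4.3
```

servo_tool(motion=[[1, 0, 0, 3, 0], [1, -5, 0.7, 6, 0], [1, -11, 1.5, 6, 0], [1, -14, 2, 6, 0], [1, -14, 2, 6, 0], [1, -14, 2, 6, 0]])

```text
time_s: 17.55
ee_pos: [0.3936, -0.2266, 0.328]
eef_rot: [3.141, 0.0, 1.43]
force: [0.7, -0.1, -0.4]
grip_width: 0.0005
grip_force: 0.0
```

```bash
python3 - <<'E'
from wh import *
us,ims=unroll('scene'); ut,imt=unroll('top')
st=lambda i:np.clip((i-35)*1.7,0,255).astype(np.uint8)[:,:,::-1]
z=lambda i:cv2.resize(st(i),(300,600),interpolation=cv2.INTER_CUBIC)
np.save('us2.npy',us)
cv2.imwrite('pics/unroll2.png',np.hstack([z(us),z(ut),cv2.resize(st(ims[165:215,130:180]),(200,600)[:1]*2) if 0 else cv2.copyMakeBorder(cv2.resize(st(ims[165:215,130:180]),(200,200)),0,400,0,0,cv2.BORDER_CONSTANT)]))
E
```

```text
(no output)
```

View pics/unroll2.png

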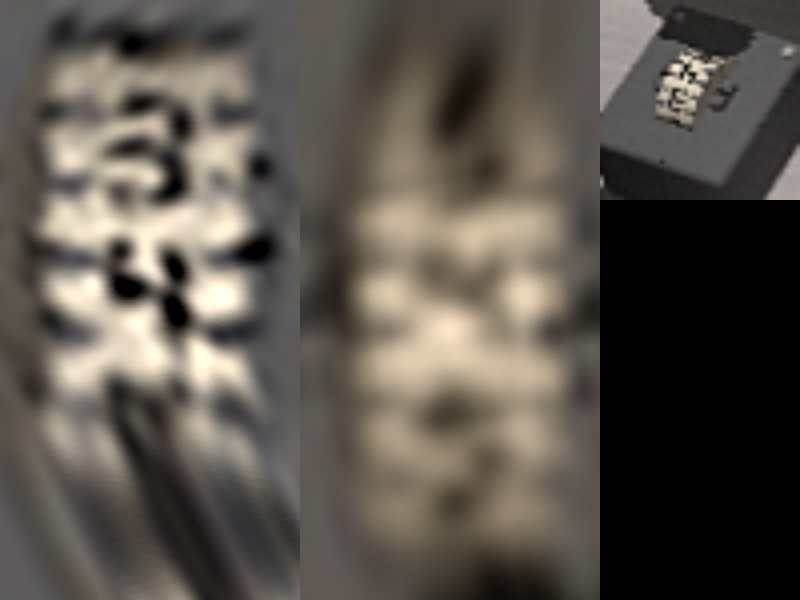

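The unrolled rim now shows "3" centred at row 145 and "4" at row 287, which is about +3° past the crown (row 300). I'll check against the index lines numerically before any trim.

```bash
python3 - <<'E'
from wh import *
for n in('top','scene'):
    c=cam(n); im=sum(cam(n)['image'].astype(np.float32).mean(2) for _ in range(4))/4
    x=np.arange(-16,17,2)/1e3
    for y0 in np.array([15,17,19,21,-15,-17,-19,-21])/1e3:
        L=np.c_[x,x*0+y0]@Rc.T+O; uv=proj(c,np.c_[L,x*0+.059]).astype(np.float32)
        print(n,int(y0*1e3),cv2.remap(im,uv[None,:,0],uv[None,:,1],cv2.INTER_LINEAR)[0].astype(int))
E
```

```text
top 15 [88 87 87 82 81 82 84 70 68 76 84 86 78 78 83 87 86]
top 17 [87 88 87 81 79 78 74 61 58 64 72 77 76 80 84 87 86]
top 19 [87 88 87 84 81 80 76 69 63 65 67 70 76 83 85 87 87]
top 21 [87 87 88 88 86 85 83 80 75 74 73 74 80 87 87 86 86]
top -15 [ 96  97  94  93 107 102  88  78 100 106 100  97 105 101  92  90  92]
top -17 [88 88 85 73 79 85 83 66 75 83 89 89 81 78 81 83 85]
top -19 [85 85 85 78 80 85 84 63 61 71 82 83 76 77 81 85 85]
top -21 [85 85 85 83 84 85 83 68 65 71 79 80 77 78 82 85 85]
scene 15 [89 87 87 88 98 92 78 56 67 87 93 91 71 73 88 90 88]
scene 17 [89 89 90 91 91 90 84 64 58 88 93 87 65 66 83 89 90]
scene 19 [89 89 89 89 81 78 84 60 57 80 82 74 66 61 82 90 90]
scene 21 [90 89 89 88 78 63 60 58 60 67 58 63 62 70 93 92 89]
scene -15 [114 165  96 104 175 170 133  92 150 159 151 120 115 114 112 107  89]
scene -17 [123 133  92  81 151 152 121  62 106 136 120  95  82  50  86  86  86]
scene -19 [ 91  91  86  73 105 103  93  45  58  84  92  86  75  75  85  88  86]
scene -21 [85 86 86 83 86 80 76 61 56 81 85 80 80 85 87 88 87]
```

The index lines sit at x' ≈ -1 mm in both views, so the "4" is about 5° (2.2 mm) past. I'll drag it back.

servo_tool(motion=[[1, 6, -0.9, 0, 0], [1, 11.5, -1.6, 0, 0], [1, 13.15, -1.84, 0, 0], [1, 13.15, -1.84, -2, 0], [1, 13.15, -1.84, -5.3, 0], [1, 13.15, -1.84, -5.98, 0], [1, 13.15, -1.84, -5.98, 0]])

```text
time_s: 19.52
ee_pos: [0.525, -0.2447, 0.2703]
eef_rot: [3.137, 0.001, 1.431]
force: [1.4, 3.2, 13.5]
grip_width: 0.0004
grip_force: 6.7
```

servo_tool(motion=[[1, 0, 0, 0.06, 0], [1, -0.11, 0.015, 0.06, 0], [1, -0.22, 0.03, 0.06, 0], [1, -0.22, 0.03, 0.06, 0]])

```text
time_s: 20.02
ee_pos: [0.5225, -0.2443, 0.2703]
eef_rot: [3.139, 0.0, 1.431]
force: [1.9, 3.0, 10.3]
grip_width: 0.0004
grip_force: 5.0
```

servo_tool(motion=[[1, 0, 0, 3, 0], [1, 0, 0, 6, 0], [1, -5, 0.7, 8, 0], [1, -11, 1.5, 8, 0], [1, -16, 2, 8, 0], [1, -16, 2, 8, 0], [1, -16, 2, 8, 0]])

```text
time_s: 20.9
ee_pos: [0.3625, -0.2247, 0.3494]
eef_rot: [3.141, 0.0, 1.43]
force: [-0.4, 0.0, -0.0]
grip_width: 0.0005
grip_force: 0.0
```

```bash
python3 - <<'E'
from wh import *
us,ims=unroll('scene',6,(-.001,0)); c=cam('top'); imt=c['image'].astype(np.float32)
st=lambda i:np.clip((i-35)*1.7,0,255).astype(np.uint8)[:,:,::-1]
z=lambda i:cv2.resize(st(i),(300,600),interpolation=cv2.INTER_CUBIC)
j=lambda i,b,h:cv2.resize(i[b[1]:b[3],b[0]:b[2]].clip(0,255).astype(np.uint8)[:,:,::-1],(500,h))
cv2.imwrite('pics/final.png',np.hstack([z(us),np.vstack([j(ims,(120,160,490,330),270),j(imt,(150,130,430,300),330)])]))
# head height check: centre of bright head in scene at 80 mm level
print(proj(cam('scene'),[[.646,.083,.08],[.646,.083,.088]]).round(1), ctrl.get_obs()['force'])
# shift vs previous unroll
old=np.load('us2.npy').mean(2); new=us.mean(2)
best=[(np.corrcoef(old[100:200,25:125].ravel(),new[100+d:200+d,25:125].ravel())[0,1],d/2) for d in range(-30,60)]
print('shift deg toward -x (frame moved by +2.2)',max(best))
E
```

```text
[[293.5 261.6]
 [293.6 259.5]] [-1.03608636  0.23682227  0.2560865 ]
shift deg toward -x (frame moved by +2.2) (np.float64(0.8491973631661064), 0.0)
```

View pics/final.png

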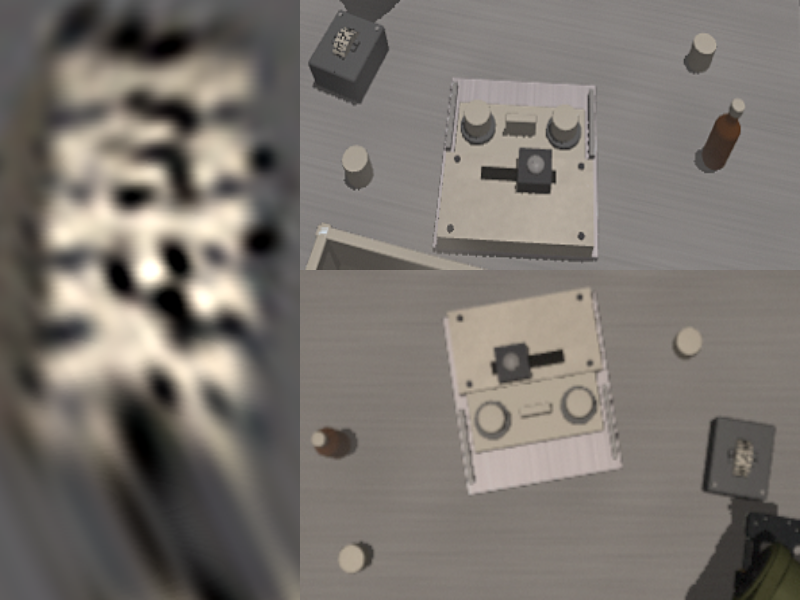

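In the final picture the "4" is centred at about row 290, within about 2° of the index. The nest is home, the block is pinned with its head down, and the bottle at (722,140) and the caps at (703,50) and (355,165) stand untouched. Handing in.

```bash
python3 -c "
from station import ctrl
print(ctrl.hand_in())"
```

```text
the job is handed in; nothing more can be done
None
```

I handed the job in at about 21 s: the nest is at its stop, the pin is pressed home with its head on the block, the counter reads 4 (within about 2–3° of the index lines), and the bottle and both caps are where they stood; the hand-in gave no verdict.

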